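# Tip watch movements off a bench shovel into their box and shut the sticking lid

### The arm

A 6-joint arm with a two-finger parallel gripper is mounted at the origin on the work surface; the furniture and walls round the work are solid. World frame = base frame: x ahead of the robot, y to its left, z up, the work surface at z = 0. Lengths are in m, angles in degrees, forces in N, time in s.
With the tool pointing down it reaches from about 0.325 to 0.75 m from the base axis. Payload 7.6 kg.
Tool frame: the origin (TCP) lies between the finger pads; the fingertips stand 22 mm ahead of it and the grasp point (between the pads) lies 3 mm ahead of it; z points along the fingers, y is the direction in which the jaws open and shut (so a half turn about z gives the same grasp; the last joint's range is limited). The gripper opens to 85 mm and grips with 20 to 120 N. Pads are 22 mm wide; open, the fingers measure 114 mm over their backs; the gripper's body (76 mm by 85 mm) begins 54 mm behind the grasp point. The pads swing forward as they close: fully open they stand 13 mm farther back than shut.
Start: joints at [70.8, 2.991, 80.254, -0, 96.75, -4.028], TCP at [0.137, 0.507, 0.253] pointing down, gripper open.
Joint ranges: [-166.34, 166.34], [-52.06, 124.39], [6.96, 135.62], [-60.46, 240.46], [14.63, 156.25], [-167.68, 167.68]. Speed limits (degrees/s): [147.25, 147.25, 172.46, 180, 180, 180].

### API

Orientations are given as [roll, pitch, yaw] about the fixed x, y, z axes, in that order (R = Rz(yaw) Ry(pitch) Rx(roll)).
In Python, from workcell import bot gives the robot as it stands.
- The arm moves only by the tool jog_arm, never from a script. Its argument "plan" is one flat list of numbers, 7 for each row, row after row: the shift along the tool's x, y, z in m, then the turn, a rotation vector about the tool's x, y, z in rad, then the opening, from 0 (shut) to 1 (fully open). A call has 1 to 20 rows; each row is the pose to reach, as a shift and turn from the pose commanded when the call began, along the tool's axes at that moment; what a row does not reach only later rows make up. A row lasts 1/12 s, in which the tool goes at most 41.7 mm and 7.16 degrees, less where a joint would pass 70% of its speed; a pose out of reach is approached as far as the arm can. A call with a gripper value outside its range is refused whole. The fingers move at their own pace and stop on an object; the grip force is fixed at half the most. Time passes only in rows, so rows that repeat a pose let the fingers close. It gives the time, the measured TCP pose, the force and the opening at its end, in the units of the state.
- bot.get_obs(): the state, without advancing time (a new reading comes with each control period).
- bot.get_image(name): name is "scene" or "top" or "wrist"; returns a dict with "color" (384x512x3 uint8, red, green, blue), "fovy" (degrees; the focal length in pixels is half the picture's height over the tangent of half this angle, whatever the lens; pixels are square), "cx", "cy" (the principal point, pixels), "rvec" (rotation vector, rad) and "tvec" (3), from world to camera coordinates, as OpenCV has them. Camera axes: x right, y down, z forward; pixel columns grow to the right and rows downward; lengths in m; the calibration is good to about 2 mm. The wrist camera is an equidistant fisheye: a pixel r from the principal point sees the ray r / f radians off the axis. A picture is of the moment at which its call begins. There is no depth.
- bot.job_done(): hands the job in, once; it reports no verdict.
Trained networks look in a picture, given as the dict that the camera call returned (one of the last four; its "shot" number tells which), for a name from the list of things; names that differ only in an ending like _2 or _b are one class to them, and where a whole thing is asked for, a point or a joint stands for the part that bears it (a point fixed in the world has none). Each returns a list of dicts, best first, with "score" (0 to 1); they miss things now and then, are a little off and sometimes report something else, mostly with a low value. They report only what shows in the picture. A call takes as long as a camera call.
- bot.find_in(picture, label): "position" ([x, y, z] in m, in world coordinates, good to about 4 mm: the middle of the surface that is visible of it).
- bot.pinpoint(picture, label): "position" ([x, y, z] in m, in world coordinates, good to about 4 mm: a listed point, or the origin of a listed thing).
The state is a dict: "t": time; "joints": joint angles; "joint_velocities": joint speeds; "joint_torque": joint torques, N m; "tcp_pos": TCP position; "ee_rot": TCP orientation; "wrist_force": force on the tool from outside, world axes, zero at the start; "ft_torque": the same for the moment, N m; "gripper_width": opening from 0.0 (shut) to 1.0 (fully open).
Only numpy, scipy, OpenCV 4.12 (cv2) and the standard library are available. Lean on these libraries where they do the work, as an engineer would, in place of code of your own. Each camera call takes 0.05 s, during which the arm holds its last target. There are 200 camera calls.

### The job

Lift the loaded bench shovel by its handle without losing any of the three bare watch movements, rest the lip of its blade on the low end rim of the box's open compartment and, keeping the lip on the rim, tilt the shovel until all three slide off into that compartment; never touch the movements with the fingers. Lay the empty shovel back down flat on the table, clear of the box, and slide the box's wooden lid fully home over the movements, square at both ends: it binds in its grooves if only one end is pushed, so nudge its two knobs by turns. Leave the bottle, the round tin and the loupe where they stand.

Things in the scene. Friction and masses are not known exactly. Their poses are not given: they have to be found in the camera images.
- shovel: Loose bench shovel, bare aluminium blade, wooden handle, about 160 g. Origin: centre of the blade's underside; x from handle to open lip, z up as it lies flat. Blade flat, x -42 to +42 mm, 78 mm wide, 2 mm thick. Side walls 10 mm high (6 mm near the lip), back wall 16 mm at x = -41, none at the lip. A movement starts to slide at 18 to 27 degrees of tilt, lip down; at 40 they slide off.
- grip (a point): Point on the axis of the shovel's handle where it is best gripped, across its width: shovel frame x = -90, y = 0, z = 29 mm. The handle is a straight rounded bar 15 mm wide (y), 16 mm high, from x = -50 (axis 18 mm up) to x = -155 (axis 46 mm up).
- lip (a point): Middle of the shovel's lip, on the underside: shovel frame x = +42, y = 0, z = 0. With the lip reaching 8 to 20 mm in over the rim the movements drop clear of it; one that hangs on the lip comes off with a short draw of the blade back and forth over the rim.
- movement_0: One of three identical bare watch movements (brass discs 25 mm across, 5 mm thick, 12 g) that lie loose on the shovel blade, lower side on the blade. Origin: centre of its underside.
- movement_1: One of three identical bare watch movements (brass discs 25 mm across, 5 mm thick, 12 g) that lie loose on the shovel blade, lower side on the blade. Origin: centre of its underside.
- movement_2: One of three identical bare watch movements (brass discs 25 mm across, 5 mm thick, 12 g) that lie loose on the shovel blade, lower side on the blade. Origin: centre of its underside.
- movement_box: Light wooden box fixed to the table, 176 (x) by 156 (y) by 47 mm high. Origin: centre of its underside; the lid slides along its y. Two compartments, each 138 (x) by 66 (y) mm, floors 6 mm up: the open one from y = -70 to -4, the other, under the lid at the start, from y = +4 to +70. End walls and divider are 8 mm thick, tops 32 mm up. Long walls' inner faces at x = +-69, tops 47 mm up.
- rim (a point): Middle of the top of the low end wall of the open compartment (the rim to tip over): box frame x = 0, y = -74, z = 32 mm; the wall runs along the box's x and its inner edge is at y = -70.
- compartment (a point): Centre of the open compartment's floor: box frame x = 0, y = -37, z = 6 mm.
- lid: Loose plywood lid, 150 (x) by 70 (y) by 5 mm, 160 g, in grooves along the box's long walls (34 to 42 mm up, bottoms at x = +-78, stops at y = +-74) with 6 mm side play. Origin: centre of its underside, 34 mm up. Starts at box y = +22 to +37, fully home at y = -39 mm. Pushed at one knob it skews up to 8 degrees and jams within 25 mm; pushing the other knob frees it. About 10 N does any nudge.
- knob_near (a point): Middle of the lid's knob at the robot's side: lid frame x = -55, y = 0, z = 18 mm. Both knobs are turned wood, 22 mm tall above the lid (from 39 to 61 mm above the table), 16 mm across at the top and 11 mm at the foot.
- knob_far (a point): The same for the knob at the far side: lid frame x = +55, y = 0, z = 18 mm.
- oiler_bottle: Bystander: small blue glass bottle, 28 mm across, 66 mm tall. Origin: centre of its underside.
- tack_tin: Bystander: round tin with a green lid, 61 mm across, 25 mm tall. Origin: centre of its underside.
- loupe: Bystander: black eye loupe standing, 36 mm across, 26 mm tall. Origin: centre of its underside.

How it is judged (in metres and radians):
On the way, in this order (a step that is already met when the one before it is completed fails the run):
1. the shovel is lifted at least 30 mm with all three movements on its blade (height (world z) of shovel above 0.03 m and x of movement_0 in the frame of shovel between -0.045 and 0.045 m and y of movement_0 in the frame of shovel between -0.04 and 0.04 m and z of movement_0 in the frame of shovel between -0.002 and 0.015 m and x of movement_1 in the frame of shovel between -0.045 and 0.045 m and y of movement_1 in the frame of shovel between -0.04 and 0.04 m and z of movement_1 in the frame of shovel between -0.002 and 0.015 m and x of movement_2 in the frame of shovel between -0.045 and 0.045 m and y of movement_2 in the frame of shovel between -0.04 and 0.04 m and z of movement_2 in the frame of shovel between -0.002 and 0.015 m), for 0.1 s.
2. the lip end of the blade rests on the rim of the open compartment (contact with the box over 0.4 N) with the shovel tilted over 8 degrees and at least one movement still on the blade (contact force between shovel and movement_box above 0.4 N and angle between shovel's own z axis and vertical above 0.14 rad and y of lip in the frame of movement_box between -0.078 and -0.02 m and x of lip in the frame of movement_box between -0.06 and 0.06 m and ((x of movement_0 in the frame of shovel between -0.045 and 0.045 m and y of movement_0 in the frame of shovel between -0.04 and 0.04 m and z of movement_0 in the frame of shovel between -0.002 and 0.015 m) or (x of movement_1 in the frame of shovel between -0.045 and 0.045 m and y of movement_1 in the frame of shovel between -0.04 and 0.04 m and z of movement_1 in the frame of shovel between -0.002 and 0.015 m) or (x of movement_2 in the frame of shovel between -0.045 and 0.045 m and y of movement_2 in the frame of shovel between -0.04 and 0.04 m and z of movement_2 in the frame of shovel between -0.002 and 0.015 m))), for 0.1 s.
3. all three movements lie in the open compartment (x of movement_0 in the frame of movement_box between -0.069 and 0.069 m and y of movement_0 in the frame of movement_box between -0.071 and -0.003 m and z of each of movement_0, movement_1, movement_2 in the frame of movement_box below 0.028 m and x of movement_1 in the frame of movement_box between -0.069 and 0.069 m and y of movement_1 in the frame of movement_box between -0.071 and -0.003 m and x of movement_2 in the frame of movement_box between -0.069 and 0.069 m and y of movement_2 in the frame of movement_box between -0.071 and -0.003 m), for 0.2 s.
At the end, for the whole second after the job is handed in: all three movements lie in the compartment that was open; the lid is in its grooves and home over them, each knob within 5 mm of its closed place; the shovel lies flat on the table (within 6 mm of it, tilted less than 5 degrees), not touching the box; all at rest and released (all of step 3 and y of each of knob_near, knob_far in the frame of movement_box below -0.034 m and z of lid in the frame of movement_box between 0.03 and 0.038 m and x of lid in the frame of movement_box between -0.006 and 0.006 m and height (world z) of shovel below 0.006 m and angle between shovel's own z axis and vertical below 0.08 rad and contact force between shovel and movement_box below 0.05 N and linear speed of each of shovel, lid, movement_0, movement_1, movement_2 below 0.02 m/s).
It fails at once if the fingers touch a movement (over 0.5 N) (contact force between the fingers and movement_0 above 0.5 N or contact force between the fingers and movement_1 above 0.5 N or contact force between the fingers and movement_2 above 0.5 N).
It fails at once if the bottle, the round tin or the loupe is shifted by more than 25 mm or knocked over (distance of any of oiler_bottle, tack_tin, loupe from where it was at the start of the episode above 0.025 m or angle between any of oiler_bottle, tack_tin, loupe's own z axis and vertical above 0.5 rad).
It also fails if it takes over 64 s, if anything falls off the work surface, if the arm or the gripper's body presses on something with over 40 N, if the wrist force passes 120 N, or if a joint passes its speed limit or range.

## Working session

There is one attempt and no reset: what is moved stays moved. The work goes in short steps, Python scripts to look and compute and a tool call to move; the robot and the scene stay as the last step left them, time stands still between calls to the robot, and variables do not carry over. Pictures are saved under pics/ and viewed, about 8 in all and at most 12, crops included, and the job is handed in when it is done.

Besides the shell and the picture viewer there is one more tool, called after "Call:" as a command line: name --argument value ..., lists and objects as JSON in quotes. jog_arm: Moves the arm, as the interface text tells. Its arguments: {"type":"object","properties":{"plan":{"type":"array"}},"required":["plan"]}

```bash
mkdir -p pics; cat > h.py <<'E'
import numpy as np, cv2
from workcell import bot
from scipy.spatial.transform import Rotation as R
def save(p,n): cv2.imwrite(f'pics/{n}.png',cv2.cvtColor(p['color'],cv2.COLOR_RGB2BGR))
def pin(p,names,k=1,f='pinpoint'):
    for n in names:
        for d in getattr(bot,f)(p,n)[:k]: print(f,n,np.round(d['position'],4),round(d['score'],2))
E
python3 - <<'E'
from h import *
o=bot.get_obs(); print(o)
ps={n:bot.get_image(n) for n in('scene','top')}
for n,p in ps.items():
    save(p,n+'0'); print(n)
    pin(p,['shovel','grip','lip','rim','compartment','movement_box','lid','knob_near','knob_far','oiler_bottle','tack_tin','loupe'])
    pin(p,['movement_0'],3)
a=np.hstack([cv2.imread('pics/scene0.png'),cv2.imread('pics/top0.png')]);cv2.imwrite('pics/a.png',cv2.resize(a,(800,300),interpolation=cv2.INTER_AREA))
E
```

```text
{'t': 0.0, 'joints': array([ 7.08005140e+01,  3.02683728e+00,  8.03137516e+01,  1.45456664e-03,
        9.67510434e+01, -4.02940855e+00]), 'joint_velocities': array([ 0.01158969,  0.0375419 , -0.02493219, -0.07207919, -0.00679953,
        0.02955731]), 'joint_torque': array([ 7.69830440e-04, -3.81663823e+01, -3.60192990e+01,  1.64757850e-06,
        6.02806351e-03, -4.02355099e-06]), 'tcp_pos': array([0.13727851, 0.50644781, 0.25246945]), 'ee_rot': array([-1.79908696e+02, -7.88004610e-03,  1.64830086e+02]), 'wrist_force': array([-0.4562509 , -0.60260724, -0.11992234]), 'ft_torque': array([ 0.00916426, -0.05322507,  0.00482961]), 'gripper_width': 1.003488631268362}
scene
pinpoint shovel [ 0.434  -0.1283 -0.0006] 0.61
pinpoint grip [ 0.3977 -0.2163  0.027 ] 0.69
pinpoint lip [ 0.4417 -0.0922 -0.0051] 0.72
pinpoint rim [0.4283 0.1724 0.0336] 0.73
pinpoint compartment [0.4215 0.2117 0.0045] 0.8
pinpoint movement_box [ 0.4193  0.2524 -0.0009] 0.87
pinpoint lid [0.4129 0.269  0.0366] 0.91
pinpoint knob_near [0.3583 0.2597 0.0525] 0.57
pinpoint knob_far [0.4739 0.2805 0.0513] 0.83
pinpoint 
[... 312 characters left out ...]
31 -0.1294 -0.0026] 0.79
pinpoint grip [ 0.4002 -0.2182  0.0306] 0.93
pinpoint lip [ 0.4422 -0.0944  0.0019] 0.66
pinpoint rim [0.4294 0.1753 0.0307] 0.92
pinpoint compartment [0.425  0.2092 0.0068] 0.58
pinpoint movement_box [ 0.416   0.2506 -0.0018] 0.87
pinpoint lid [0.4165 0.2735 0.0334] 0.95
pinpoint knob_near [0.3602 0.2642 0.0479] 0.57
pinpoint knob_far [0.4723 0.279  0.0513] 0.92
pinpoint oiler_bottle [ 0.4225 -0.4052 -0.0009] 0.58
pinpoint tack_tin [ 0.4776  0.3888 -0.0017] 0.76
pinpoint loupe [ 0.4272 -0.4053  0.0021] 0.53
pinpoint movement_0 [ 0.4217 -0.1049  0.002 ] 0.59
pinpoint movement_0 [ 0.4261 -0.1543  0.005 ] 0.54
pinpoint movement_0 [ 4.563e-01 -1.211e-01  3.000e-04] 0.49
```

View pics/a.png

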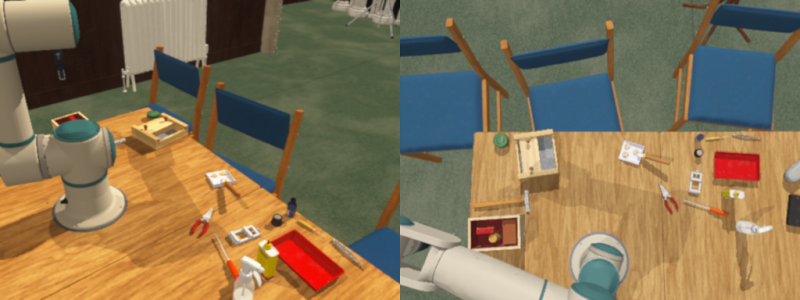

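View pics/top0.png

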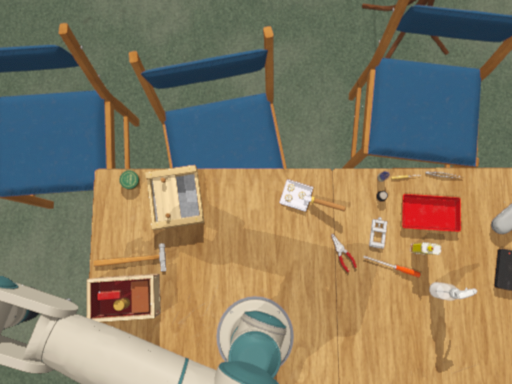

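The pictures show the shovel at about (295,195) in the top view, with its handle pointing right. The box is at (175,200) with its open compartment on the right, and the tin is at (130,180). The bottle and loupe are at (383,175) and (382,196), well clear of the work.

```bash
cat >> h.py <<'E'
np.set_printoptions(suppress=True)
def rel(targets, base=None):
    """print tool-frame shift+rotvec to world targets [(xyz, rpy)], from measured (or given) pose"""
    o=bot.get_obs()
    p0,r0=(o['tcp_pos'],o['ee_rot']) if base is None else base
    A=R.from_euler('xyz',r0,degrees=True)
    for p,r in targets:
        B=R.from_euler('xyz',r,degrees=True) if not isinstance(r,R) else r
        print(np.round(np.r_[A.inv().apply(np.array(p)-p0),(A.inv()*B).as_rotvec()],4).tolist())
E
python3 - <<'E'
from h import *
rel([((.42,.15,.25),(180,0,115)),((.40,-.217,.16),(180,0,71))])
E
```

```text
[-0.3661, -0.2703, 0.0033, 0.0001, 0.0, 0.8697]
[-0.4429, -0.6298, 0.0933, 0.0001, -0.0, 1.6376]
```

Call:
jog_arm --plan '[-0.366,-0.27,0.003,0,0,0.87,1,-0.366,-0.27,0.003,0,0,0.87,1,-0.366,-0.27,0.003,0,0,0.87,1,-0.366,-0.27,0.003,0,0,0.87,1,-0.366,-0.27,0.003,0,0,0.87,1,-0.366,-0.27,0.003,0,0,0.87,1,-0.366,-0.27,0.003,0,0,0.87,1,-0.366,-0.27,0.003,0,0,0.87,1,-0.443,-0.63,0.093,0,0,1.638,1,-0.443,-0.63,0.093,0,0,1.638,1,-0.443,-0.63,0.093,0,0,1.638,1,-0.443,-0.63,0.093,0,0,1.638,1,-0.443,-0.63,0.093,0,0,1.638,1,-0.443,-0.63,0.093,0,0,1.638,1,-0.443,-0.63,0.093,0,0,1.638,1,-0.443,-0.63,0.093,0,0,1.638,1,-0.443,-0.63,0.093,0,0,1.638,1,-0.443,-0.63,0.093,0,0,1.638,1,-0.443,-0.63,0.093,0,0,1.638,1,-0.443,-0.63,0.093,0,0,1.638,1]'

```text
t: 3.07
tcp_pos: [0.3994, -0.2212, 0.1591]
ee_rot: [-180.0, 0.0, 70.8]
wrist_force: [0.9, 0.1, -0.4]
gripper_width: 0.998
```

```bash
python3 - <<'E'
from h import *
p=bot.get_image('wrist'); save(p,'w1')
pin(p,['shovel','grip','lip']); pin(p,['movement_0'],4)
p=bot.get_image('top'); pin(p,['shovel','grip','lip','rim','compartment','movement_box','lid','knob_near','knob_far'])
p=bot.get_image('scene'); pin(p,['rim','compartment','movement_box','lid','knob_near','knob_far'])
E
```

```text
pinpoint shovel [ 0.4283 -0.1307  0.0001] 0.66
pinpoint grip [ 0.3933 -0.2159  0.0247] 0.79
pinpoint lip [ 0.4432 -0.0883  0.0032] 0.59
pinpoint movement_0 [ 0.4261 -0.1466  0.0006] 0.79
pinpoint movement_0 [ 0.4194 -0.107   0.0017] 0.68
pinpoint movement_0 [ 0.4523 -0.1155 -0.0001] 0.61
pinpoint shovel [ 0.4298 -0.1303  0.0003] 0.88
pinpoint grip [ 0.3984 -0.2165  0.0312] 0.89
pinpoint lip [ 0.4377 -0.0936 -0.0011] 0.69
pinpoint rim [0.4327 0.1773 0.0302] 0.6
pinpoint compartment [ 0.4288 -0.1533  0.0023] 0.22
pinpoint movement_box [ 0.4159  0.2508 -0.0033] 0.73
pinpoint lid [0.4133 0.2741 0.0342] 0.68
pinpoint knob_near [0.3578 0.2633 0.0488] 0.91
pinpoint knob_far [0.471  0.2807 0.0516] 0.93
pinpoint rim [0.4284 0.1718 0.0297] 0.7
pinpoint compartment [0.4205 0.2108 0.0045] 0.56
pinpoint movement_box [0.4222 0.2529 0.0013] 0.82
pinpoint lid [ 0.43   -0.1436 -0.0029] 0.7
pinpoint knob_near [0.3572 0.2648 0.0509] 0.57
pinpoint knob_far [0.471  0.2853 0.0521] 0.87
```

View pics/w1.png

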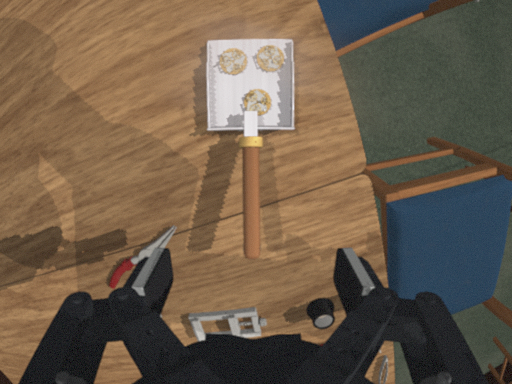

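The wrist view shows the three movements on the blade at (232,61), (270,58) and (257,100). The handle runs straight down the middle between the fingers at about x=252, so the yaw is right. Next I descend and grip.

Call:
jog_arm --plan '[0.003,-0.001,0.03,0,0,0,1,0.003,-0.001,0.06,0,0,0,1,0.003,-0.001,0.085,0,0,0,1,0.003,-0.001,0.105,0,0,0,1,0.003,-0.001,0.12,0,0,0,1,0.003,-0.001,0.127,0,0,0,1,0.003,-0.001,0.127,0,0,0,1,0.003,-0.001,0.127,0,0,0,0.6,0.003,-0.001,0.127,0,0,0,0.45,0.003,-0.001,0.127,0,0,0,0.35,0.003,-0.001,0.127,0,0,0,0.25,0.003,-0.001,0.127,0,0,0,0.2,0.003,-0.001,0.127,0,0,0,0.15,0.003,-0.001,0.127,0,0,0,0.1,0.003,-0.001,0.127,0,0,0,0,0.003,-0.001,0.127,0,0,0,0,0.003,-0.001,0.127,0,0,0,0,0.003,-0.001,0.127,0,0,0,0]'

```text
t: 5.67
tcp_pos: [0.4003, -0.2143, 0.0336]
ee_rot: [180.0, 0.0, 71.0]
wrist_force: [-1.7, -0.8, 5.5]
gripper_width: 0.162
```

Call:
jog_arm --plan '[0,0,-0.002,0,0,0,0,0,0,-0.006,0,0.005,0,0,0,0,-0.012,0,0.015,0,0,0,0,-0.02,0,0.025,0,0,0,0,-0.029,0,0.035,0,0,0,0,-0.038,0,0.045,0,0,0,0,-0.047,0,0.05,0,0,0,0,-0.056,0,0.05,0,0,0,0,-0.065,0,0.05,0,0,0,0,-0.074,0,0.05,0,0,0,0,-0.082,0,0.05,0,0,0,0,-0.089,0,0.05,0,0,0,0,-0.095,0,0.05,0,0,0,0,-0.098,0,0.05,0,0,0,0,-0.1,0,0.05,0,0,0,0,-0.1,0,0.05,0,0,0,0,-0.1,0,0.05,0,0]'

```text
t: 7.08
tcp_pos: [0.4, -0.214, 0.1329]
ee_rot: [-180.0, -2.9, 71.0]
wrist_force: [0.3, -0.0, -1.8]
gripper_width: 0.165
```

```bash
python3 - <<'E'
from h import *
o=bot.get_obs(); print(o['tcp_pos'],o['ee_rot'],o['wrist_force'],o['ft_torque'])
pw=bot.get_image('wrist'); save(pw,'w2'); pin(pw,['shovel','lip']); pin(pw,['movement_0'],3)
ps=bot.get_image('scene'); save(ps,'s2'); pin(ps,['shovel','lip','grip'])
p=bot.get_image('top'); pin(p,['shovel','lip','grip'])
b=ps['color'][120:320,170:370]; b=cv2.resize(b,(384,384),interpolation=cv2.INTER_CUBIC)
cv2.imwrite('pics/b2.png',cv2.cvtColor(np.hstack([b,pw['color'][:,64:448]]),cv2.COLOR_RGB2BGR))
E
```

```text
[ 0.39997692 -0.21397525  0.13294585] [-179.96710254   -2.87865605   70.97767588] [ 0.330748   -0.011052   -1.76254671] [-0.2000939   0.03566161  0.01174099]
pinpoint shovel [ 0.4289 -0.1305  0.1025] 0.77
pinpoint lip [ 0.4431 -0.0832  0.1072] 0.86
pinpoint movement_0 [ 0.4189 -0.1062  0.1095] 0.75
pinpoint movement_0 [ 0.427  -0.1474  0.1021] 0.71
pinpoint movement_0 [ 0.4521 -0.1139  0.1036] 0.7
pinpoint shovel [ 0.4306 -0.1238  0.1053] 0.63
pinpoint lip [ 0.443  -0.0919  0.1035] 0.72
pinpoint shovel [ 0.4297 -0.1289  0.104 ] 0.93
pinpoint lip [ 0.443  -0.0895  0.1074] 0.58
```

View pics/b2.png

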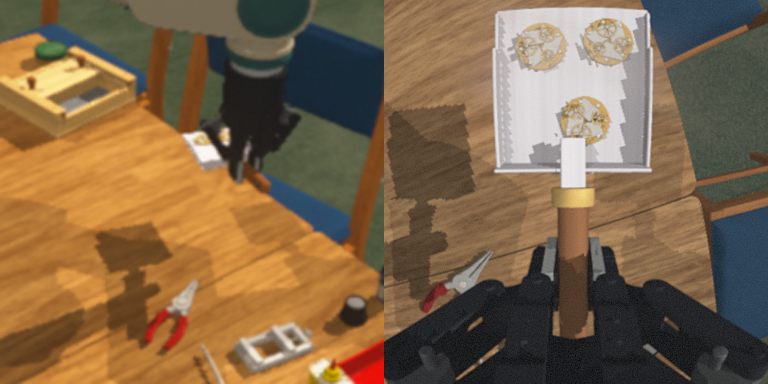

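The lift worked: all three movements are still on the blade, and the blade is level to slightly lip-up. Next I carry it to the rim with a smooth profile.

```bash
cat >> h.py <<'E'
from scipy.spatial.transform import Slerp
def ramp(target,rpy,n,g=0,extra=1):
    o=bot.get_obs(); A=R.from_euler('xyz',o['ee_rot'],degrees=True); B=R.from_euler('xyz',rpy,degrees=True)
    S=Slerp([0,1],R.concatenate([A,B])); u=np.arange(1,n+1)/n; s=u**3*(10-15*u+6*u*u); s=np.r_[s,[1]*extra]
    L=[]
    for k in s:
        L+=np.r_[np.round(A.inv().apply(k*(np.array(target)-o['tcp_pos'])),3),np.round((A.inv()*S(k)).as_rotvec(),3),g].tolist()
    print(L)
E
python3 - <<'E'
from h import *
ramp((.4504,.0345,.133),(180,-2.9,98.6),19)
E
```

```text
[0.0, -0.0, 0.0, 0.0, 0.0, -0.001, 0.0, 0.002, -0.0, 0.0, 0.0, 0.0, -0.005, 0.0, 0.008, -0.001, 0.0, 0.001, 0.0, -0.015, 0.0, 0.017, -0.002, 0.001, 0.002, 0.0, -0.032, 0.0, 0.03, -0.004, 0.002, 0.003, 0.0, -0.057, 0.0, 0.046, -0.006, 0.002, 0.004, 0.0, -0.089, 0.0, 0.066, -0.009, 0.003, 0.006, 0.0, -0.127, 0.0, 0.089, -0.012, 0.005, 0.009, 0.0, -0.171, 0.0, 0.113, -0.015, 0.006, 0.011, 0.0, -0.217, 0.0, 0.138, -0.018, 0.007, 0.013, 0.0, -0.264, 0.0, 0.162, -0.022, 0.008, 0.016, 0.0, -0.311, 0.0, 0.185, -0.025, 0.009, 0.018, 0.0, -0.354, 0.0, 0.205, -0.027, 0.01, 0.02, 0.0, -0.393, 0.0, 0.221, -0.03, 0.011, 0.021, 0.0, -0.425, 0.0, 0.234, -0.031, 0.012, 0.023, 0.0, -0.45, 0.0, 0.243, -0.032, 0.012, 0.023, 0.0, -0.467, 0.0, 0.249, -0.033, 0.013, 0.024, 0.0, -0.477, 0.0, 0.251, -0.033, 0.013, 0.024, 0.0, -0.481, 0.0, 0.251, -0.033, 0.013, 0.024, 0.0, -0.481, 0.0, 0.251, -0.033, 0.013, 0.024, 0.0, -0.481, 0.0]
```

Call:
jog_arm --plan '[0.0,0.0,0.0,0.0,0.0,-0.001,0.0,0.002,0.0,0.0,0.0,0.0,-0.005,0.0,0.008,-0.001,0.0,0.001,0.0,-0.015,0.0,0.017,-0.002,0.001,0.002,0.0,-0.032,0.0,0.03,-0.004,0.002,0.003,0.0,-0.057,0.0,0.046,-0.006,0.002,0.004,0.0,-0.089,0.0,0.066,-0.009,0.003,0.006,0.0,-0.127,0.0,0.089,-0.012,0.005,0.009,0.0,-0.171,0.0,0.113,-0.015,0.006,0.011,0.0,-0.217,0.0,0.138,-0.018,0.007,0.013,0.0,-0.264,0.0,0.162,-0.022,0.008,0.016,0.0,-0.311,0.0,0.185,-0.025,0.009,0.018,0.0,-0.354,0.0,0.205,-0.027,0.01,0.02,0.0,-0.393,0.0,0.221,-0.03,0.011,0.021,0.0,-0.425,0.0,0.234,-0.031,0.012,0.023,0.0,-0.45,0.0,0.243,-0.032,0.012,0.023,0.0,-0.467,0.0,0.249,-0.033,0.013,0.024,0.0,-0.477,0.0,0.251,-0.033,0.013,0.024,0.0,-0.481,0.0,0.251,-0.033,0.013,0.024,0.0,-0.481,0.0,0.251,-0.033,0.013,0.024,0.0,-0.481,0.0]'

```text
t: 9.35
tcp_pos: [0.4507, 0.0339, 0.1328]
ee_rot: [-180.0, -2.9, 98.5]
wrist_force: [-0.8, 0.1, -2.8]
gripper_width: 0.161
```

```bash
python3 - <<'E'
from h import *
o=bot.get_obs(); print(o['t'],o['tcp_pos'],o['ee_rot'],o['wrist_force'])
L=['shovel','lip','rim','compartment','movement_box','lid','knob_near','knob_far']
for n in('wrist','top','scene'):
    p=bot.get_image(n); save(p,n+'3'); print(n); pin(p,L)
    if n=='wrist': pin(p,['movement_0'],3)
E
```

```text
9.35 [0.45074752 0.03393887 0.13282828] [-179.99878624   -2.85851444   98.53850823] [-0.82405371  0.11459985 -2.8085933 ]
wrist
pinpoint shovel [0.4376 0.1206 0.1017] 0.93
pinpoint lip [0.4309 0.1663 0.1045] 0.75
pinpoint movement_box [0.4299 0.1644 0.1068] 0.36
pinpoint movement_0 [0.4461 0.1085 0.1017] 0.91
pinpoint movement_0 [0.4185 0.1397 0.1066] 0.81
pinpoint movement_0 [0.4505 0.1454 0.1027] 0.68
top
pinpoint shovel [0.4382 0.1219 0.1008] 0.8
pinpoint lip [0.4301 0.1598 0.1053] 0.89
pinpoint rim [0.4331 0.1743 0.0316] 0.6
pinpoint compartment [0.4256 0.206  0.0064] 0.84
pinpoint movement_box [ 0.4141  0.2493 -0.0039] 0.71
pinpoint lid [0.4143 0.2733 0.0338] 0.87
pinpoint knob_near [0.3638 0.2616 0.0518] 0.71
pinpoint knob_far [0.4687 0.2798 0.0514] 0.88
scene
pinpoint shovel [0.4427 0.1255 0.1028] 0.91
pinpoint lip [0.4314 0.1616 0.1023] 0.77
pinpoint rim [0.426  0.1745 0.0341] 0.64
pinpoint compartment [0.4231 0.2111 0.0046] 0.74
pinpoint movement_box [0.4223 0.2515 0.0032] 0.56
pinpoint lid [0.4117 0.2698 0.0319] 0.85
pinpoint knob_near [0.3569 0.263  0.052 ] 0.63
pinpoint knob_far [0.4711 0.2849 0.0528] 0.91
```

View pics/wrist3.png

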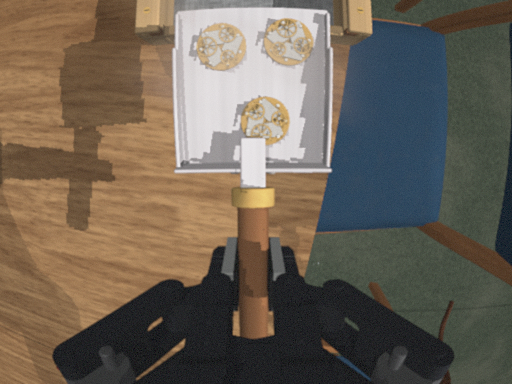

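The posts of the box's front wall, at (154,15) and (355,15), sit evenly about the blade (centre 253). All three movements are still on it. I move in over the rim, first at 10° lip-down with 20 mm clearance.

```bash
python3 - <<'E'
from h import *
ramp((.4456,.0676,.1058),(180,10,98.5),14)
E
```

```text
[0.0, -0.0, 0.0, 0.0, -0.001, 0.0, 0.0, 0.001, -0.0, 0.001, 0.0, -0.005, 0.0, 0.0, 0.002, -0.0, 0.002, 0.0, -0.016, 0.0, 0.0, 0.005, -0.0, 0.004, 0.0, -0.033, 0.0, 0.0, 0.008, -0.0, 0.007, 0.0, -0.055, 0.0, 0.0, 0.012, -0.0, 0.011, 0.0, -0.083, 0.0, 0.0, 0.016, -0.0, 0.014, 0.0, -0.112, 0.001, 0.0, 0.02, -0.0, 0.018, 0.0, -0.142, 0.001, 0.0, 0.024, -0.0, 0.022, 0.0, -0.169, 0.001, 0.0, 0.028, -0.0, 0.025, 0.0, -0.192, 0.001, 0.0, 0.03, -0.0, 0.027, 0.0, -0.209, 0.001, 0.0, 0.032, -0.0, 0.028, 0.0, -0.219, 0.001, 0.0, 0.032, -0.0, 0.029, 0.0, -0.224, 0.001, 0.0, 0.032, -0.0, 0.029, 0.0, -0.225, 0.001, 0.0, 0.032, -0.0, 0.029, 0.0, -0.225, 0.001, 0.0]
```

Call:
jog_arm --plan '[0.0,0.0,0.0,0.0,-0.001,0.0,0.0,0.001,0.0,0.001,0.0,-0.005,0.0,0.0,0.002,0.0,0.002,0.0,-0.016,0.0,0.0,0.005,0.0,0.004,0.0,-0.033,0.0,0.0,0.008,0.0,0.007,0.0,-0.055,0.0,0.0,0.012,0.0,0.011,0.0,-0.083,0.0,0.0,0.016,0.0,0.014,0.0,-0.112,0.001,0.0,0.02,0.0,0.018,0.0,-0.142,0.001,0.0,0.024,0.0,0.022,0.0,-0.169,0.001,0.0,0.028,0.0,0.025,0.0,-0.192,0.001,0.0,0.03,0.0,0.027,0.0,-0.209,0.001,0.0,0.032,0.0,0.028,0.0,-0.219,0.001,0.0,0.032,0.0,0.029,0.0,-0.224,0.001,0.0,0.032,0.0,0.029,0.0,-0.225,0.001,0.0,0.032,0.0,0.029,0.0,-0.225,0.001,0.0]'

```text
t: 12.0
tcp_pos: [0.4459, 0.0672, 0.1056]
ee_rot: [180.0, 10.0, 98.5]
wrist_force: [0.4, -0.1, -2.7]
gripper_width: 0.157
```

```bash
python3 - <<'E'
from h import *
o=bot.get_obs(); print(o['t'],o['tcp_pos'],o['ee_rot'],o['wrist_force'],o['ft_torque'])
for n in('wrist','top','scene'):
    p=bot.get_image(n); save(p,n+'4'); print(n); pin(p,['shovel','lip','rim'])
    if n=='wrist': pin(p,['movement_0'],3)
A=R.from_euler('xyz',o['ee_rot'],degrees=True)
print('down vec in tool',A.inv().apply([0,0,-1]), 'fwd', A.inv().apply([-.1485,.9889,0]))
E
```

```text
12.0 [0.44593378 0.06722338 0.10558386] [179.97930051  10.02396191  98.50637001] [ 0.40013228 -0.14568178 -2.74482198] [-0.02214618 -0.02377406 -0.02746804]
wrist
pinpoint shovel [0.4349 0.1447 0.0527] 0.96
pinpoint lip [0.4261 0.1886 0.0532] 0.81
pinpoint movement_0 [0.4473 0.1709 0.0529] 0.91
pinpoint movement_0 [0.4154 0.1662 0.0564] 0.8
top
pinpoint shovel [0.4352 0.1483 0.0567] 0.84
pinpoint lip [0.4264 0.1854 0.05  ] 0.62
scene
pinpoint shovel [0.4369 0.1466 0.0554] 0.85
pinpoint lip [0.4268 0.1887 0.0461] 0.75
pinpoint rim [0.4294 0.1738 0.0311] 0.78
down vec in tool [ 0.17406002 -0.00035576  0.98473498] fwd [ 0.98472279 -0.00052607 -0.17405806]
```

View pics/wrist4.png

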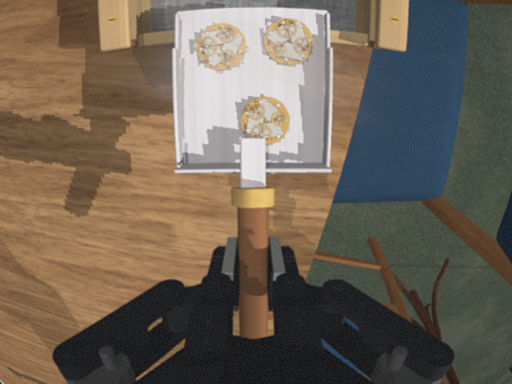

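All three movements are in place and the lip is past the rim (rim at rows 30–45). Next I lower onto the rim.

Call:
jog_arm --plan '[0.0005,0,0.003,0,0,0,0,0.001,0,0.006,0,0,0,0,0.0016,0,0.009,0,0,0,0,0.0021,0,0.012,0,0,0,0,0.0026,0,0.0145,0,0,0,0,0.003,0,0.0165,0,0,0,0,0.0033,0,0.018,0,0,0,0,0.0035,0,0.0195,0,0,0,0,0.0037,0,0.0207,0,0,0,0,0.0037,0,0.0207,0,0,0,0]'

```text
t: 13.48
tcp_pos: [0.4462, 0.0673, 0.0849]
ee_rot: [179.9, 10.0, 98.5]
wrist_force: [-1.2, -0.4, 3.1]
gripper_width: 0.162
```

```bash
python3 - <<'E'
from h import *
p=np.array([.119,0,.0336]); dn=np.array([.0001,0,.0008]); L=[]
L+=np.r_[dn,0,0,0,0].tolist()*2
for f in list(np.radians(np.linspace(2.25,33,14)))+[np.radians(33)]*3:
    r=R.from_rotvec([0,-f,0]); L+=np.r_[np.round(p-r.apply(p)+dn,4),0,-round(f,3),0,0].tolist()
print(L)
E
```

```text
[0.0001, 0.0, 0.0008, 0.0, 0.0, 0.0, 0.0, 0.0001, 0.0, 0.0008, 0.0, 0.0, 0.0, 0.0, 0.0015, 0.0, -0.0038, 0.0, -0.039, 0.0, 0.0, 0.0032, 0.0, -0.0087, 0.0, -0.081, 0.0, 0.0, 0.0051, 0.0, -0.0134, 0.0, -0.122, 0.0, 0.0, 0.0071, 0.0, -0.0181, 0.0, -0.163, 0.0, 0.0, 0.0094, 0.0, -0.0227, 0.0, -0.204, 0.0, 0.0, 0.0118, 0.0, -0.0271, 0.0, -0.246, 0.0, 0.0, 0.0145, 0.0, -0.0315, 0.0, -0.287, 0.0, 0.0, 0.0173, 0.0, -0.0358, 0.0, -0.328, 0.0, 0.0, 0.0203, 0.0, -0.0399, 0.0, -0.37, 0.0, 0.0, 0.0234, 0.0, -0.0439, 0.0, -0.411, 0.0, 0.0, 0.0267, 0.0, -0.0478, 0.0, -0.452, 0.0, 0.0, 0.0302, 0.0, -0.0516, 0.0, -0.493, 0.0, 0.0, 0.0338, 0.0, -0.0551, 0.0, -0.535, 0.0, 0.0, 0.0376, 0.0, -0.0586, 0.0, -0.576, 0.0, 0.0, 0.0376, 0.0, -0.0586, 0.0, -0.576, 0.0, 0.0, 0.0376, 0.0, -0.0586, 0.0, -0.576, 0.0, 0.0, 0.0376, 0.0, -0.0586, 0.0, -0.576, 0.0, 0.0]
```

Call:
jog_arm --plan '[0.0001,0.0,0.0008,0.0,0.0,0.0,0.0,0.0001,0.0,0.0008,0.0,0.0,0.0,0.0,0.0015,0.0,-0.0038,0.0,-0.039,0.0,0.0,0.0032,0.0,-0.0087,0.0,-0.081,0.0,0.0,0.0051,0.0,-0.0134,0.0,-0.122,0.0,0.0,0.0071,0.0,-0.0181,0.0,-0.163,0.0,0.0,0.0094,0.0,-0.0227,0.0,-0.204,0.0,0.0,0.0118,0.0,-0.0271,0.0,-0.246,0.0,0.0,0.0145,0.0,-0.0315,0.0,-0.287,0.0,0.0,0.0173,0.0,-0.0358,0.0,-0.328,0.0,0.0,0.0203,0.0,-0.0399,0.0,-0.37,0.0,0.0,0.0234,0.0,-0.0439,0.0,-0.411,0.0,0.0,0.0267,0.0,-0.0478,0.0,-0.452,0.0,0.0,0.0302,0.0,-0.0516,0.0,-0.493,0.0,0.0,0.0338,0.0,-0.0551,0.0,-0.535,0.0,0.0,0.0376,0.0,-0.0586,0.0,-0.576,0.0,0.0,0.0376,0.0,-0.0586,0.0,-0.576,0.0,0.0,0.0376,0.0,-0.0586,0.0,-0.576,0.0,0.0,0.0376,0.0,-0.0586,0.0,-0.576,0.0,0.0]'

```text
t: 15.07
tcp_pos: [0.439, 0.1146, 0.1354]
ee_rot: [179.9, 42.9, 98.5]
wrist_force: [-0.2, 5.2, 0.1]
gripper_width: 0.163
```

```bash
python3 - <<'E'
from h import *
o=bot.get_obs(); print(o['t'],o['tcp_pos'],o['ee_rot'],o['wrist_force'],o['ft_torque'])
ims={}
for n in('wrist','top','scene'):
    p=bot.get_image(n); ims[n]=p['color']; print(n); pin(p,['shovel','lip']);pin(p,['movement_0'],4)
a=cv2.resize(ims['top'][150:240,130:230],(400,360),interpolation=cv2.INTER_CUBIC)
b=cv2.resize(ims['wrist'],(400,300))
cv2.imwrite('pics/c5.png',cv2.cvtColor(np.hstack([a,np.vstack([b,b[:60]*0])]),cv2.COLOR_RGB2BGR))
E
```

```text
15.0667 [0.43900765 0.11462831 0.13535098] [179.93233886  42.85007089  98.51012539] [-0.20397205  5.16217766  0.05828119] [1.52892832 0.06336963 0.01728179]
wrist
pinpoint shovel [0.4343 0.1563 0.0486] 0.65
pinpoint lip [0.4317 0.1908 0.0234] 0.81
top
pinpoint shovel [0.4323 0.1609 0.0505] 0.51
pinpoint lip [0.4271 0.1851 0.0238] 0.62
scene
pinpoint shovel [0.4355 0.1589 0.0486] 0.75
pinpoint lip [0.4306 0.1843 0.0221] 0.82
```

View pics/c5.png

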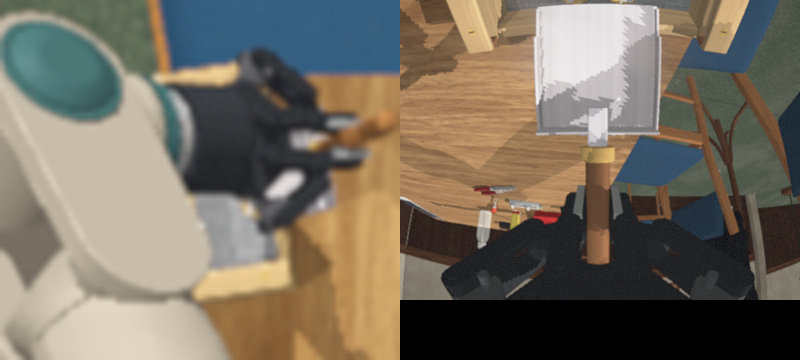

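The blade is empty: the wrist view shows bare metal at (600,70), and nothing on or hanging from the lip. I draw up and back, then look into the compartment.

```bash
python3 - <<'E'
from h import *
rel([((.4375,.110,.165),(180,42.9,98.5)),((.4455,.03,.165),(180,5,98.5)),((.4455,-.05,.10),(180,0,98.5)),((.4455,-.05,.045),(180,0,98.5)),((.4455,-.05,.034),(180,0,98.5))])
E
```

```text
[-0.0232, -0.002, -0.019, 0.0008, -0.001, -0.0004]
[-0.082, -0.006, 0.0356, 0.0009, 0.6605, -0.0001]
[-0.0959, -0.0179, 0.1371, 0.0009, 0.7477, -0.0001]
[-0.0585, -0.0179, 0.1774, 0.0009, 0.7477, -0.0001]
[-0.051, -0.0179, 0.1855, 0.0009, 0.7477, -0.0001]
```

Call:
jog_arm --plan '[-0.005,0,-0.004,0,0,0,0,-0.012,0,-0.01,0,0,0,0,-0.02,-0.001,-0.017,0,0,0,0,-0.023,-0.002,-0.019,0,0,0,0,-0.032,-0.003,-0.011,0,0.1,0,0,-0.042,-0.003,-0.002,0,0.2,0,0,-0.052,-0.004,0.008,0,0.3,0,0,-0.06,-0.005,0.016,0,0.4,0,0,-0.068,-0.005,0.024,0,0.5,0,0,-0.076,-0.006,0.031,0,0.6,0,0,-0.082,-0.006,0.036,0,0.66,0,0,-0.082,-0.006,0.036,0,0.66,0,0]'

```text
t: 16.67
tcp_pos: [0.4456, 0.0268, 0.1663]
ee_rot: [179.9, 5.2, 98.3]
wrist_force: [1.1, 0.6, -2.7]
gripper_width: 0.159
```

```bash
python3 - <<'E'
from h import *
o=bot.get_obs(); print(o['t'],o['tcp_pos'],o['ee_rot'],o['wrist_force'],o['ft_torque'])
ims={}
for n in('wrist','top','scene'):
    p=bot.get_image(n); ims[n]=p['color']; print(n); pin(p,['shovel','lip','knob_near','knob_far','lid']);pin(p,['movement_0'],4)
a=cv2.resize(ims['top'][150:240,130:230],(400,360),interpolation=cv2.INTER_CUBIC)
b=cv2.resize(ims['scene'][130:220,150:260],(400,360),interpolation=cv2.INTER_CUBIC)
cv2.imwrite('pics/c6.png',cv2.cvtColor(np.hstack([a,b]),cv2.COLOR_RGB2BGR))
rel([((.4455,-.05,.10),(180,0,98.5)),((.4455,-.05,.034),(180,0,98.5))])
E
```

```text
16.6667 [0.44564854 0.02680071 0.16627567] [179.89431989   5.15239182  98.25320619] [ 1.08573902  0.63671814 -2.74057384] [-0.10597279  0.00237853  0.04468051]
wrist
pinpoint shovel [0.4354 0.1085 0.1223] 0.76
pinpoint lip [0.4262 0.1565 0.1185] 0.77
pinpoint knob_near [0.4444 0.0216 0.1599] 0.46
top
pinpoint shovel [0.4355 0.1151 0.122 ] 0.62
pinpoint lip [0.4249 0.1541 0.116 ] 0.54
pinpoint knob_near [0.3603 0.2657 0.05  ] 0.71
pinpoint knob_far [0.472  0.2803 0.0508] 0.75
pinpoint lid [0.4147 0.2736 0.0357] 0.67
pinpoint movement_0 [0.412  0.1904 0.0067] 0.63
pinpoint movement_0 [0.4282 0.2013 0.0115] 0.61
pinpoint movement_0 [ 0.4839 -0.4038 -0.0038] 0.6
pinpoint movement_0 [0.4472 0.193  0.0029] 0.59
scene
pinpoint shovel [0.4358 0.1147 0.1222] 0.93
pinpoint lip [0.4285 0.1513 0.1172] 0.75
pinpoint knob_near [0.3604 0.265  0.0495] 0.74
pinpoint knob_far [0.4678 0.2835 0.0537] 0.85
pinpoint lid [0.413  0.2675 0.0341] 0.79
[-0.0725, -0.0117, 0.0721, 0.0002, 0.0909, 0.0002]
[-0.0665, -0.0117, 0.1379, 0.0002, 0.0909, 0.0002]
```

View pics/c6.png

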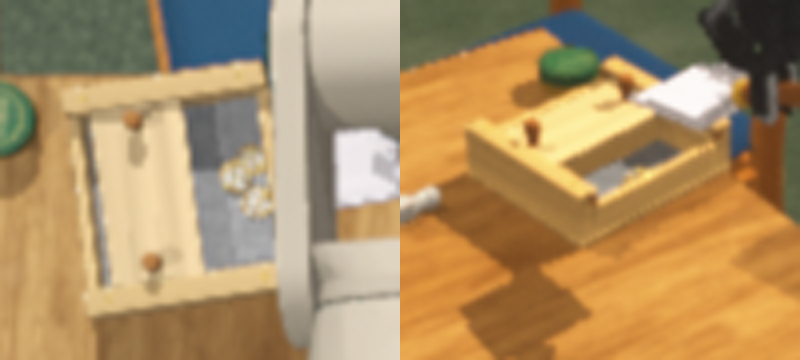

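The top view shows all three movements in the compartment at about (245,180). The lid is still over the other compartment, with its knobs at (132,120) and (152,262). Now I lay the shovel down.

Call:
jog_arm --plan '[-0.02,-0.003,0.02,0,0.025,0,0,-0.045,-0.007,0.045,0,0.055,0,0,-0.072,-0.012,0.072,0,0.091,0,0,-0.071,-0.012,0.09,0,0.091,0,0,-0.07,-0.012,0.105,0,0.091,0,0,-0.069,-0.012,0.117,0,0.091,0,0,-0.068,-0.012,0.125,0,0.091,0,0,-0.067,-0.012,0.131,0,0.091,0,0,-0.067,-0.012,0.135,0,0.091,0,0,-0.067,-0.012,0.138,0,0.091,0,0,-0.067,-0.012,0.138,0,0.091,0,0]'

```text
t: 18.63
tcp_pos: [0.4456, -0.0505, 0.0342]
ee_rot: [180.0, 0.0, 98.5]
wrist_force: [0.8, 0.3, -1.8]
gripper_width: 0.162
```

Call:
jog_arm --plan '[0,0,0.0008,0,0,0,0,0,0,0.0012,0,0,0,0,0,0,0.0012,0,0,0,0.2,0,0,0.0012,0,0,0,0.3,0,0,0.0012,0,0,0,0.5,0,0,0.0012,0,0,0,0.6,0,0,0.0012,0,0,0,0.6,0,0,-0.01,0,0,0,0.6,0,0,-0.04,0,0,0,0.6,0,0,-0.08,0,0,0,0.6,0,0,-0.12,0,0,0,0.3,0,0,-0.15,0,0,0,0,0,0,-0.15,0,0,0,0]'

```text
t: 19.72
tcp_pos: [0.448, -0.0511, 0.1912]
ee_rot: [179.3, 0.2, 98.5]
wrist_force: [0.9, 1.1, 0.5]
gripper_width: 0.177
```

```bash
python3 - <<'E'
from h import *
o=bot.get_obs(); print(o['t'],o['tcp_pos'],o['ee_rot'],o['wrist_force'],o['gripper_width'],o['joints'])
for n in('wrist','top','scene'):
    p=bot.get_image(n); save(p,n+'7'); print(n); pin(p,['shovel','lip','grip','knob_near','knob_far','lid','movement_box']);pin(p,['movement_0'],4)
E
```

```text
19.7167 [ 0.447986   -0.05105338  0.19124615] [179.32448524   0.232208    98.51675842] [0.85696827 1.11483078 0.50438159] 0.17691510549595718 [-11.20113026  -8.15686333  98.14575032   0.00933004  89.29686431
 -19.7193139 ]
wrist
pinpoint shovel [ 0.4304  0.0353 -0.0029] 0.82
pinpoint lip [ 0.4281  0.0825 -0.0005] 0.95
pinpoint grip [ 0.4456 -0.051   0.0285] 0.91
pinpoint lid [ 0.4264  0.0808 -0.0005] 0.54
top
pinpoint shovel [ 0.4331  0.0389 -0.0022] 0.58
pinpoint lip [0.4276 0.079  0.002 ] 0.63
pinpoint grip [ 0.4443 -0.0538  0.0279] 0.57
pinpoint knob_near [0.359  0.2623 0.0528] 0.95
pinpoint knob_far [0.4707 0.2766 0.0469] 0.94
pinpoint lid [0.4098 0.2731 0.0327] 0.78
pinpoint movement_box [ 0.418   0.2494 -0.0028] 0.79
pinpoint movement_0 [0.4115 0.1914 0.0067] 0.6
pinpoint movement_0 [0.4311 0.203  0.0096] 0.58
pinpoint movement_0 [0.4469 0.1913 0.0043] 0.5
pinpoint movement_0 [ 0.4158  0.2519 -0.0034] 0.39
scene
pinpoint shovel [ 0.4368  0.0403 -0.0023] 0.88
pinpoint lip [ 0.4264  0.0766 -0.0035] 0.6
pinpoint grip [ 0.4467 -0.0525  0.0288] 0.74
pinpoint knob_near [0.359  0.2645 0.0532] 0.8
pinpoint knob_far [0.4715 0.2824 0.0537] 0.72
pinpoint lid [0.4127 0.2701 0.0377] 0.68
pinpoint movement_box [0.4194 0.2507 0.0002] 0.89
pinpoint movement_0 [0.4774 0.3989 0.0059] 0.45
```

The shovel is flat at about (0.433, 0.038), and its lip is 90 mm short of the box. The lid is square at box y ≈ +22 mm. I set up the first nudge point behind the near knob.

```bash
cat >> h.py <<'E'
O=np.array([.4184,.2503]); YB=8.6
def bx(x,y,z): a=np.radians(YB); return (O[0]+x*np.cos(a)-y*np.sin(a),O[1]+x*np.sin(a)+y*np.cos(a),z)
def tobox(p): a=np.radians(YB); d=np.array(p[:2])-O; return np.round([d[0]*np.cos(a)+d[1]*np.sin(a),-d[0]*np.sin(a)+d[1]*np.cos(a)],4)
E
python3 - <<'E'
from h import *
o=bot.get_obs(); print(o['t'],o['tcp_pos'],o['ee_rot'],o['gripper_width'])
D=(180,0,90+YB)
rel([(bx(-.053,.058,.16),D),(bx(-.053,.058,.072),D),(bx(-.053,.041,.072),D)])
E
```

```text
21.0667 [ 0.44527429 -0.05055924  0.18390848] [179.9904477   -0.00297336  98.51655793] 0.0006199633917883828
[0.3594, -0.0351, 0.0239, 0.0002, -0.0001, -0.0015]
[0.3594, -0.0351, 0.1119, 0.0002, -0.0001, -0.0015]
[0.3424, -0.0351, 0.1119, 0.0002, -0.0001, -0.0015]
```

Call:
jog_arm --plan '[0.03,-0.003,0.002,0,0,0,0,0.07,-0.007,0.005,0,0,0,0,0.11,-0.011,0.007,0,0,0,0,0.15,-0.015,0.01,0,0,0,0,0.19,-0.019,0.012,0,0,0,0,0.23,-0.022,0.015,0,0,0,0,0.27,-0.026,0.018,0,0,0,0,0.31,-0.03,0.02,0,0,0,0,0.34,-0.035,0.023,0,0,0,0,0.359,-0.035,0.03,0,0,0,0,0.359,-0.035,0.06,0,0,0,0,0.359,-0.035,0.09,0,0,0,0,0.359,-0.035,0.105,0,0,0,0,0.359,-0.035,0.112,0,0,0,0,0.359,-0.035,0.112,0,0,0,0]'

```text
t: 22.32
tcp_pos: [0.3568, 0.2988, 0.0704]
ee_rot: [-179.8, 0.1, 98.5]
wrist_force: [0.3, 0.3, 0.4]
gripper_width: 0.001
```

```bash
python3 - <<'E'
from h import *
o=bot.get_obs(); print(o['t'],o['tcp_pos'],o['ee_rot'],o['wrist_force'],tobox(o['tcp_pos']))
for n in ('wrist','scene'):
    p=bot.get_image(n); save(p,n+'8'); pin(p,['knob_near','knob_far','lid'])
a=cv2.imread('pics/wrist8.png');b=cv2.resize(cv2.imread('pics/scene8.png')[110:220,140:260],(419,384),interpolation=cv2.INTER_CUBIC)
cv2.imwrite('pics/c8.png',np.hstack([a[:,64:444],b]))
E
```

```text
22.3167 [0.35678633 0.29876405 0.0704309 ] [-179.84854122    0.0794931    98.51415498] [0.2857253  0.27208838 0.43489797] [-0.0537  0.0571]
pinpoint knob_near [0.3623 0.2619 0.0511] 0.95
pinpoint knob_far [0.4704 0.2771 0.0519] 0.69
pinpoint lid [0.4132 0.2711 0.0349] 0.61
pinpoint knob_near [0.3589 0.2635 0.0521] 0.8
pinpoint knob_far [0.473  0.2813 0.0535] 0.64
pinpoint lid [ 0.4457 -0.0564  0.0273] 0.32
```

View pics/c8.png

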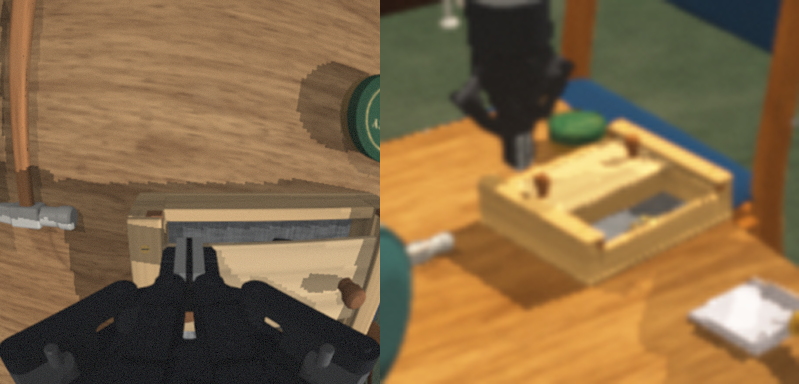

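The closed fingers stand at (190,250), behind the near knob and above the lid. The far knob is at (350,290). I begin the alternate nudges.

Call:
jog_arm --plan '[-0.009,0,0,0,0,0,0,-0.016,0,0,0,0,0,0,-0.021,0,0,0,0,0,0,-0.026,0,0,0,0,0,0,-0.026,0,0,0,0,0,0,-0.008,0,0,0,0,0,0,-0.008,0.036,0,0,0,0,0,-0.008,0.072,0,0,0,0,0,-0.008,0.106,0,0,0,0,0,-0.016,0.106,0,0,0,0,0,-0.021,0.106,0,0,0,0,0,-0.026,0.106,0,0,0,0,0,-0.031,0.106,0,0,0,0,0,-0.035,0.106,0,0,0,0,0,-0.035,0.106,0,0,0,0,0]'

```text
t: 23.97
tcp_pos: [0.4672, 0.2798, 0.0725]
ee_rot: [180.0, -0.0, 98.5]
wrist_force: [0.3, 1.2, 0.3]
gripper_width: 0.002
```

```bash
python3 - <<'E'
from h import *
o=bot.get_obs(); print(o['t'],o['tcp_pos'],o['ee_rot'],o['wrist_force'],tobox(o['tcp_pos']))
for n in ('top','scene'):
    p=bot.get_image(n); save(p,n+'9')
    for k in ('knob_near','knob_far','lid'):
        for d in bot.pinpoint(p,k)[:1]: print(n,k,tobox(d['position']),round(d['score'],2))
E
```

```text
23.9667 [0.4671758  0.2797551  0.07252175] [179.95162205  -0.00518686  98.50352375] [0.25744921 1.20800132 0.25158778] [0.0526 0.0218]
top knob_far [0.053  0.0033] 0.59
top lid [0.0005 0.0111] 0.62
scene knob_near [-0.0564  0.0113] 0.67
scene knob_far [0.0555 0.0045] 0.81
scene lid [-0.006   0.0021] 0.82
```

Call:
jog_arm --plan '[0.02,0,0,0,0,0,0,0.02,-0.036,0,0,0,0,0,0.02,-0.072,0,0,0,0,0,0.02,-0.106,0,0,0,0,0,0.012,-0.106,0,0,0,0,0,0.006,-0.106,0,0,0,0,0,0.001,-0.106,0,0,0,0,0,-0.004,-0.106,0,0,0,0,0,-0.01,-0.106,0,0,0,0,0,-0.01,-0.106,0,0,0,0,0,0.012,-0.106,0,0,0,0,0,0.012,-0.07,0,0,0,0,0,0.012,-0.034,0,0,0,0,0,0.012,0,0,0,0,0,0,0.003,0,0,0,0,0,0,-0.003,0,0,0,0,0,0,-0.009,0,0,0,0,0,0,-0.014,0,0,0,0,0,0,-0.019,0,0,0,0,0,0,-0.019,0,0,0,0,0,0]'

```text
t: 26.03
tcp_pos: [0.47, 0.2608, 0.0724]
ee_rot: [180.0, -0.0, 98.5]
wrist_force: [-0.1, -0.2, -0.4]
gripper_width: 0.004
```

```bash
cat >> h.py <<'E'
def chk(tag):
    o=bot.get_obs(); print(o['t'],o['ee_rot'],o['wrist_force'],tobox(o['tcp_pos']))
    for n in ('top','scene'):
        p=bot.get_image(n); save(p,n+tag)
        for k in ('knob_near','knob_far','lid'):
            for d in bot.pinpoint(p,k)[:1]: print(n,k,tobox(d['position']),round(d['score'],2))
E
python3 -c "
from h import *
chk('10')"
```

```text
26.0333 [179.95908554  -0.00123008  98.4911868 ] [-0.07939276 -0.20117872 -0.36048777] [0.0526 0.0027]
top knob_far [ 0.0571 -0.017 ] 0.46
top lid [-0.0002 -0.009 ] 0.58
scene knob_near [-0.0572 -0.01  ] 0.85
scene knob_far [ 0.0555 -0.0125] 0.77
scene lid [-0.0032 -0.0161] 0.6
```

Call:
jog_arm --plan '[0.019,0,0,0,0,0,0,0.019,-0.036,0,0,0,0,0,0.019,-0.072,0,0,0,0,0,0.019,-0.106,0,0,0,0,0,0.01,-0.106,0,0,0,0,0,0.004,-0.106,0,0,0,0,0,-0.001,-0.106,0,0,0,0,0,-0.006,-0.106,0,0,0,0,0,-0.011,-0.106,0,0,0,0,0,-0.011,-0.106,0,0,0,0,0,0.01,-0.106,0,0,0,0,0,0.01,-0.07,0,0,0,0,0,0.01,-0.034,0,0,0,0,0,0.01,0,0,0,0,0,0,0.001,0,0,0,0,0,0,-0.005,0,0,0,0,0,0,-0.01,0,0,0,0,0,0,-0.015,0,0,0,0,0,0,-0.02,0,0,0,0,0,0,-0.02,0,0,0,0,0,0]'

```text
t: 28.1
tcp_pos: [0.473, 0.241, 0.0725]
ee_rot: [180.0, 0.0, 98.5]
wrist_force: [-0.1, -0.5, -0.8]
gripper_width: -0.0
```

```bash
python3 -c "
from h import *
chk('11')"
```

```text
28.1 [179.95423403   0.00164764  98.49122805] [-0.06221453 -0.54382586 -0.80490382] [ 0.0526 -0.0173]
top knob_far [ 0.0557 -0.0363] 0.5
top lid [ 0.0019 -0.0323] 0.43
scene knob_near [-0.0562 -0.0306] 0.79
scene knob_far [0.0022 0.0001] 0.68
scene lid [-0.0004 -0.0354] 0.87
```

Call:
jog_arm --plan '[0.02,0,0,0,0,0,0,0.02,-0.036,0,0,0,0,0,0.02,-0.072,0,0,0,0,0,0.02,-0.106,0,0,0,0,0,0.01,-0.106,0,0,0,0,0,0.005,-0.106,0,0,0,0,0,0.001,-0.106,0,0,0,0,0,-0.002,-0.106,0,0,0,0,0,-0.004,-0.106,0,0,0,0,0,-0.004,-0.106,0,0,0,0,0]'

```text
t: 29.33
tcp_pos: [0.37, 0.2221, 0.0722]
ee_rot: [179.9, -0.0, 98.5]
wrist_force: [-0.5, 0.1, 0.5]
gripper_width: -0.003
```

Call:
jog_arm --plan '[-0.001,0,0,0,0,0,0,-0.002,0,0,0,0,0,0,-0.002,0,0,0,0,0,0]'

```text
t: 29.58
tcp_pos: [0.3698, 0.2205, 0.0722]
ee_rot: [179.9, -0.0, 98.5]
wrist_force: [0.7, 2.7, 0.9]
gripper_width: 0.003
```

```bash
python3 -c "
from h import *
chk('12')"
```

```text
29.5833 [179.94160078  -0.04959809  98.51171906] [0.67640568 2.73079456 0.89998687] [-0.0525 -0.0222]
top knob_near [-0.0539 -0.0392] 0.7
top knob_far [ 0.057 -0.04 ] 0.91
top lid [ 0.0013 -0.0379] 0.56
scene knob_near [-0.0556 -0.0399] 0.64
scene knob_far [ 0.0568 -0.0359] 0.58
scene lid [-0.0011 -0.0423] 0.78
```

Call:
jog_arm --plan '[-0.0008,0,0,0,0,0,0,-0.0015,0,0,0,0,0,0,-0.0015,0,0,0,0,0,0]'

```text
t: 30.23
tcp_pos: [0.3697, 0.2199, 0.0725]
ee_rot: [179.9, -0.2, 98.5]
wrist_force: [0.5, 9.7, 2.3]
gripper_width: -0.001
```

Call:
jog_arm --plan '[0.022,0,0,0,0,0,0,0.022,0.036,0,0,0,0,0,0.022,0.072,0,0,0,0,0,0.022,0.106,0,0,0,0,0,0.012,0.106,0,0,0,0,0,0.007,0.106,0,0,0,0,0,0.004,0.106,0,0,0,0,0,0.002,0.106,0,0,0,0,0,0.0005,0.106,0,0,0,0,0,0.0005,0.106,0,0,0,0,0]'

```text
t: 31.07
tcp_pos: [0.4734, 0.2353, 0.0724]
ee_rot: [-180.0, -0.1, 98.5]
wrist_force: [-1.5, 3.6, -0.2]
gripper_width: 0.001
```

Call:
jog_arm --plan '[-0.0008,0,0,0,0,0,0,-0.0015,0,0,0,0,0,0,-0.0015,0,0,0,0,0,0]'

```text
t: 31.32
tcp_pos: [0.4736, 0.2349, 0.0726]
ee_rot: [-180.0, -0.2, 98.6]
wrist_force: [-4.5, 7.0, 1.8]
gripper_width: -0.003
```

```bash
python3 -c "
from h import *
chk('13')"
```

```text
31.3167 [-179.98929173   -0.16353333   98.58301127] [-4.54664233  7.03614204  1.83845756] [ 0.0522 -0.0235]
top knob_far [ 0.0595 -0.0391] 0.63
top lid [-0.002  -0.0383] 0.5
scene knob_near [-0.0561 -0.0413] 0.85
scene knob_far [ 0.058  -0.0388] 0.92
scene lid [-0.0002 -0.0416] 0.74
```

Both ends are against the stop. I back off, rise clear and check.

Call:
jog_arm --plan '[0.015,0,0,0,0,0,0,0.03,0,0,0,0,0,0,0.03,0,-0.03,0,0,0,0,0.03,0,-0.07,0,0,0,0,0.03,-0.03,-0.11,0,0,0,0,0.0,-0.05,-0.15,0,0,0,0,-0.02,-0.06,-0.18,0,0,0,0,-0.02,-0.06,-0.18,0,0,0,0,-0.02,-0.06,-0.18,0,0,0,0]'

```text
t: 32.47
tcp_pos: [0.4187, 0.2038, 0.2564]
ee_rot: [179.5, -0.1, 98.4]
wrist_force: [1.4, -0.5, 0.2]
gripper_width: -0.0
```

```bash
python3 - <<'E'
from h import *
chk('14')
p=bot.get_image('wrist'); save(p,'w14')
for k in ('knob_near','knob_far','lid','rim'):
    for d in bot.pinpoint(p,k)[:1]: print(k,tobox(d['position']),d['position'],round(d['score'],2))
p=bot.get_image('scene'); pin(p,['shovel','lip','grip','oiler_bottle','tack_tin','loupe'])
a=cv2.imread('pics/w14.png')[:,64:444];b=cv2.resize(cv2.imread('pics/scene14.png')[110:240,140:280],(414,384),interpolation=cv2.INTER_CUBIC)
cv2.imwrite('pics/c14.png',np.hstack([a,b]))
E
```

```text
32.4667 [179.50470076  -0.05361674  98.42567516] [ 1.3518722  -0.49229019  0.16074687] [-0.0066 -0.046 ]
top knob_near [-0.0531 -0.0418] 0.49
top knob_far [ 0.0568 -0.0403] 0.68
top lid [ 0.0043 -0.0381] 0.64
scene knob_near [-0.0559 -0.0397] 0.61
scene knob_far [ 0.0586 -0.0403] 0.9
scene lid [-0.001  -0.0418] 0.55
knob_near [-0.056 -0.042] [0.3693, 0.2004, 0.0537] 0.71
knob_far [ 0.0571 -0.0441] [0.4815, 0.2152, 0.05] 0.85
lid [-0.0034 -0.0393] [0.4209, 0.2109, 0.0378] 0.84
rim [-0.0015 -0.0737] [0.4279, 0.1772, 0.0305] 0.61
pinpoint shovel [0.4367 0.0381 0.0008] 0.95
pinpoint lip [ 0.4272  0.0771 -0.0019] 0.83
pinpoint grip [ 0.4474 -0.0549  0.0278] 0.76
pinpoint oiler_bottle [ 0.4849 -0.4037  0.0025] 0.73
pinpoint tack_tin [0.4798 0.3975 0.0026] 0.55
pinpoint loupe [ 0.4228 -0.4055  0.0019] 0.49
```

View pics/c14.png

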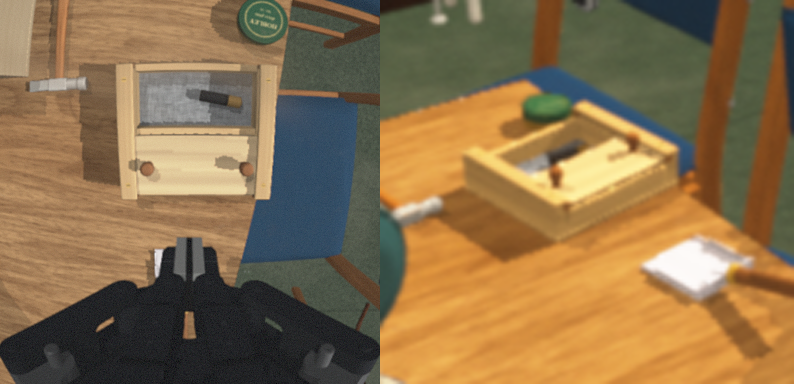

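The lid covers the movements, home at the rim and square, with its knobs level at (147,169) and (248,169). The other compartment is open. The shovel lies flat and clear of the box, and the tin has not moved. I hand in.

```bash
python3 -c "
from h import *
print(bot.job_done())"
```

```text
the job is handed in; nothing more can be done
None
```

I finished the job and handed it in at about 32 s on the robot clock, against the 64 s limit. The hand-in gives no verdict.

**What I did:**
1. I lifted the shovel by its handle with all three movements on it.
2. I rested the lip on the rim at 10° and tilted to 43° with the lip on the rim. The blade came up empty.
3. I laid the shovel down flat, then slid the lid home by nudging the near and far knobs in turn.

**What the last checks showed:**
- **Movements:** before the lid went on, the top camera found all three inside the compartment. They are hidden under the lid now, so I could not check them again.
- **Lid:** both knobs measured at box y of about -40 to -44 mm; home is -39, and the networks are good to about 4 mm. Near the end each knob met about 7–10 N at the stop, and the last picture shows the lid square.
- **Shovel:** it lies flat, its lip about 90 mm short of the box.
- **Bystanders:** the bottle and the loupe measured where they started, within a few mm. The tin's readings differ by up to about 9 mm, but those in the same camera differ by only about 1.5 mm. The robot never came near any of the three.

**Disagreements:** individual network readings differed by a few mm, and a few labels were plainly wrong (a bystander reported as a movement, the handle or blade as a lid or knob). I discarded those. No check failed.

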